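# Lock the collar over the wheel bearing

### The arm

A 6-joint arm with a two-finger parallel gripper is mounted at the origin on a cart in front of the work surface, level with it; the furniture and walls round the work are solid. World frame = base frame: x ahead of the robot, y to its left, z up, the work surface at z = 0. Lengths are in m, angles in rad, forces in N, time in s.
With the tool pointing down it reaches from about 0.325 to 0.9 m from the base axis. Payload 3.5 kg.
Tool frame: the origin (TCP) lies on the centre line of the jaws, within the pads' length; the fingertips stand 17 mm ahead of it and the grasp point (between the pads) lies 2 mm behind it; z points along the fingers, y is the line along which they close (so a half turn about z gives the same grasp; the last joint's range is limited). The gripper opens to 85 mm and grips with 20 to 120 N. Pads are 22 mm wide; open, the fingers measure 114 mm over their backs; the gripper's body (76 mm by 85 mm) begins 54 mm behind the grasp point. The pads swing forward as they close: fully open they stand 13 mm farther back than shut.
Start: joints at [1.016, 0.276, -0.026, 1.268, 0, 1.467], TCP at [0.273, 0.562, 0.248] pointing down, gripper open.
Joint ranges: [-3.12, 3.12], [-0.85, 1.88], [-1.08, 1.24], [-1.95, 2.15], [-1.57, 1.53], [-3.14, 3.14]. Speed limits (rad/s): [2.57, 2.57, 3.14, 3.14, 3.14, 3.14].

### API

Orientations are given as a unit quaternion [x, y, z, w].
In Python, from rig import r, eyes gives the robot as it stands.
- The arm moves only by the tool play_rows, never from a script. Its argument "series" is a list of rows, each an object with "travel": the shift along the tool's x, y, z in mm, a list of three; "rotation": the turn, a rotation vector about the tool's x, y, z in rad, a list of three; "hand": the finger opening in mm, from 0 to 85.4. A call has 1 to 8 rows; each row shifts and turns the commanded pose from where the row before left it, along the tool's axes as they then stand; what a row does not reach is not made up. A row lasts 1/10 s, in which the tool goes at most 50 mm and 8.59 degrees, less where a joint would pass 70% of its speed; a pose out of reach is approached as far as the arm can. A call with a gripper value outside its range is refused whole. The fingers move at their own pace and stop on an object; "newtons" is the grip in N (left out, the last holds). Time passes only in rows, so rows that do not move let the fingers close. It gives the time, the measured TCP pose, the force, the opening and the grip force at its end, in the units of the state.
- r.state(): the state, without advancing time (a new reading comes with each control period).
- eyes.grab_frame(name): name is "scene" or "top" or "wrist"; returns the picture (420x560x3 uint8, red, green, blue); there is no depth.
- eyes.camera_params(name): a dict with "vertical_fov" (degrees; the focal length in pixels is half the picture's height over the tangent of half this angle, whatever the lens; pixels are square), "cx", "cy" (the principal point, pixels), "eye" and "attitude" of the camera in the world. Camera axes: x right, y down, z forward; pixel columns grow to the right and rows downward; lengths in m; the calibration is good to about 2 mm. A picture is of the moment at which its call begins: read the wrist's pose just before it. camera_params takes no time and is no camera call; for the wrist camera it gives the pose at the moment of the call.
- r.close_job(): hands the job in; it is judged then, once.
Trained networks look in the newest picture that a camera, given by its name, has taken for a name from the list of things; names that differ only in an ending like _2 or _b are one class to them, and where a whole thing is asked for, a point or a joint stands for the part that bears it (a point fixed in the world has none). Each returns a list of dicts, best first, with "confidence" (0 to 1); they miss things now and then, are a little off and sometimes report something else, mostly with a low value. They report only what shows in the picture. A call takes as long as a camera call.
- eyes.recognise(camera, name): "uv" ([column, row] in pixels, amid what is visible of it).
- eyes.outline_of(camera, name): "region" (420x560 bool, what is visible of it) and "uv" ([column, row] in pixels, amid what is visible of it).
- eyes.place_of(camera, name): "uv" ([column, row] in pixels: a listed point, or the origin of a listed thing).
The state is a dict: "time_s": time; "joint_positions": joint angles; "joint_velocities": joint speeds; "joint_torque": joint torques, N m; "tool_pos": TCP position; "eef_rot": TCP orientation; "ft_force": force on the tool from outside, world axes, zero at the start; "ft_torque": the same for the moment, N m; "opening": finger opening in m; "finger_force": force on a finger pad.
Only numpy, scipy, OpenCV 4.12 (cv2) and the standard library are available. Lean on these libraries where they do the work, as an engineer would, in place of code of your own. Each camera call takes 0.05 s, during which the arm holds its last target. There are 200 camera calls.

### The job

Two bearing carriers stand on the bench; one has a ball bearing sitting inside its knurled collar, the other is empty. Turn the collar of the carrier that holds the bearing clockwise, as seen from above, until its pointer tab lines up with the raised rib that is its locked mark (it can turn too far), then let go. Leave the collar of the empty carrier as it is.

Things in the scene. Friction and masses are not known exactly. Their poses are not given: they have to be found in the camera images.
- bearing_carrier: Round grey carrier fixed to the worktop, a 40 mm ball bearing visible inside its collar. Foot 104 mm across, body 80 mm across with its top 39 mm up. Origin: centre of its underside, on the collar's axis; z up. A square ear along its own -x (to 58 mm from the axis, 39 mm high) carries the locked mark: a raised steel rib, 6 mm wide, 42 to 56 mm from the axis, top 42 mm up.
- lock_collar (a joint): Its captive collar: 54 mm outside, 36 mm bore, 40 to 60 mm up; one pointer tab, 10 mm wide, out to 41 mm from the axis, 41 to 57 mm up. Rad, grows clockwise from above. Tab points at angle pi + 1.2 - value anticlockwise from carrier +x. Starts 0 to 0.5; 1.2 = tab at the rib (locked), turns on past it to a stop at 1.7. Friction about 0.06 N m, no spring: stays where left.
- empty_carrier: The empty carrier, with the same shape, size, collar, tab and rib, but only a dark open hole inside its collar. Same origin and axes.
- empty_tip (a point): Outer end of the pointer tab on the empty carrier's collar, 49 mm above the worktop, 41 mm from the carrier's axis. It must stay where it starts.

How it is judged:
By the outcome, as a careful person would: the job done as asked, in the order asked, and still so for the second after the job is handed in, with the robot touching nothing.
It also fails if it takes over 32 s, if anything falls off the work surface, if the arm or the gripper's body presses on something with over 40 N, if the wrist force passes 120 N, or if a joint passes its speed limit or range.

## Working session

There is one attempt and no reset: what is moved stays moved. The work goes in short steps, Python scripts to look and compute and a tool call to move; the robot and the scene stay as the last step left them, time stands still between calls to the robot, and variables do not carry over. Pictures are saved under pics/ and viewed, at most 10 in all, crops included, and the job is handed in when it is done.

Besides the shell and the picture viewer there is one more tool, called after ">>>" in YAML: its name, and indented under it one key for each argument. play_rows: Moves the arm, as the interface text tells. Its arguments: {"type":"object","properties":{"series":{"type":"array"},"newtons":{"type":"number"}},"required":["series"]}

```bash
mkdir -p pics; ls; python3 - <<'E'
from rig import r, eyes
import cv2,numpy as np
for c in ["top","scene"]:
    im=eyes.grab_frame(c); cv2.imwrite(f"pics/{c}0.png",im[:,:,::-1])
    p=eyes.camera_params(c); print(c,p)
    for n in ["bearing_carrier","empty_carrier","empty_tip","lock_collar"]:
        print(n,[(np.round(d["uv"],1).tolist(),round(d["confidence"],2)) for d in eyes.place_of(c,n)],[(np.round(d["uv"],1).tolist(),round(d["confidence"],2)) for d in eyes.recognise(c,n)])
print(r.state())
E
```

```text
pics
top {'vertical_fov': 56.11363012699439, 'cx': 280.80177790780004, 'cy': 201.03807595201368, 'eye': array([ 0.47333398, -0.01214747,  0.94587574]), 'attitude': array([-0.70191562,  0.71050764, -0.03303169,  0.03744677])}
bearing_carrier [([369.4, 201.2], 0.68)] [([370.2, 202.8], 0.59)]
empty_carrier [([179.9, 200.0], 0.64)] [([180.0, 199.0], 0.65)]
empty_tip [] [([184.7, 202.9], 0.71)]Traceback (most recent call last):
  File "<stdin>", line 7, in <module>
ValueError: it knows: bearing_carrier, empty_carrier, empty_tip
```

```bash
python3 - <<'E'
from rig import r, eyes
import cv2
im=cv2.imread("pics/top0.png"); a=im[140:260,110:440]; cv2.imwrite("pics/topc.png",cv2.resize(a,None,fx=2.4,fy=2.4,interpolation=cv2.INTER_CUBIC))
im=eyes.grab_frame("scene"); cv2.imwrite("pics/scene0.png",im[:,:,::-1])
s=r.state();print(s["time_s"],s["tool_pos"],s["eef_rot"])
E
```

```text
0.4 [0.27282783 0.56221508 0.2481457 ] [ 2.23988183e-01  9.74591851e-01 -1.23850870e-04 -5.58246090e-05]
```

View pics/topc.png

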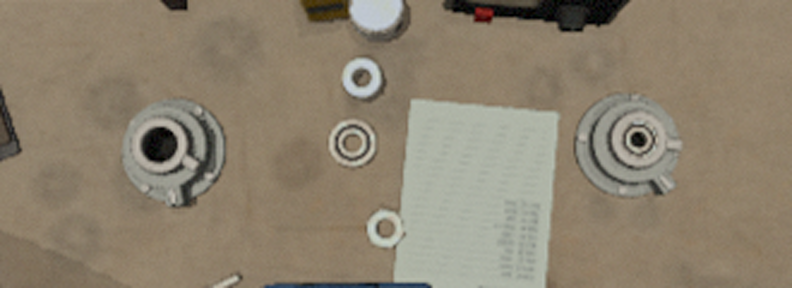

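View pics/scene0.png

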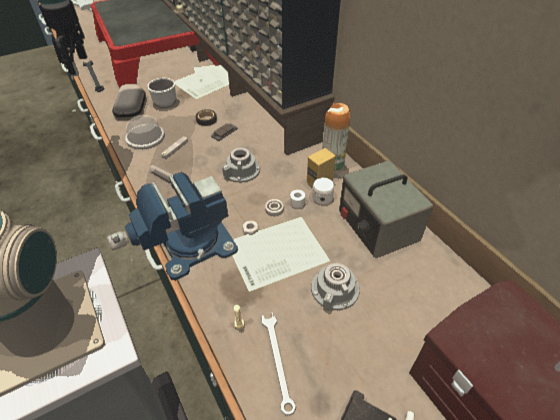

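Bearing carrier is at right in the top view (crop 635,140 → px ≈(374,198)), tab to the right, ear/rib at its lower right. The empty carrier is at left with a dark hole. Next I'll get rough positions.

```bash
cat > h.py <<'E'
from rig import r, eyes
import numpy as np, cv2
from scipy.spatial.transform import Rotation as R
def cam(c):
    p=eyes.camera_params(c); f=210/np.tan(np.radians(p["vertical_fov"])/2)
    return p,f,R.from_quat(p["attitude"]).as_matrix()
def px2w(k,uv,z):
    p,f,A=k; d=A@np.array([(uv[0]-p["cx"])/f,(uv[1]-p["cy"])/f,1]); e=np.array(p["eye"])
    return e+d*(z-e[2])/d[2]
def w2px(k,X):
    p,f,A=k; q=(np.atleast_2d(X)-p["eye"])@A
    return np.c_[p["cx"]+f*q[:,0]/q[:,2],p["cy"]+f*q[:,1]/q[:,2]]
E
python3 - <<'E'
from h import *
k=cam("top")
C=lambda u,v:(110+u/2.4,140+v/2.4)
print("B origin",px2w(k,(369.4,201.2),0),"collar",px2w(k,C(638,139),.06),"tab",px2w(k,C(679,145),.057),"ear",px2w(k,C(664,185),.04))
print("E origin",px2w(k,(179.9,200),0),"collar",px2w(k,C(161,144),.06))
print(k[2])
w=cam("wrist"); s=r.state(); T=R.from_quat(s["eef_rot"]).as_matrix(); print(T)
print("cam in tool",T.T@(w[0]["eye"]-s["tool_pos"]), T.T@w[2], w[0]["vertical_fov"])
E
```

```text
B origin [ 0.56493787 -0.22019865  0.        ] collar [ 0.56639253 -0.22175694  0.06      ] tab [ 0.56053407 -0.26086013  0.057     ] ear [ 0.52391636 -0.24974667  0.04      ]
E origin [0.57357292 0.23709855 0.        ] collar [0.56729448 0.2276768  0.06      ]
[[-0.0118244  -0.99495896  0.09958335]
 [-0.99990668  0.01244674  0.0056304 ]
 [-0.00684151 -0.09950749 -0.99501329]]
[[-8.99658582e-01  4.36594101e-01 -1.64294681e-04]
 [ 4.36594129e-01  8.99658557e-01 -2.16399992e-04]
 [ 5.33301555e-05 -2.66416202e-04 -9.99999963e-01]]
cam in tool [ 0.07752339  0.00074032 -0.12615129] [[ 4.60621882e-04 -9.51807737e-01 -3.06694995e-01]
 [ 9.99999733e-01  2.64574775e-04  6.80798334e-04]
 [-5.66845363e-04 -3.06695226e-01  9.51807605e-01]] 67.86248789190907
```

>>> play_rows:
  series:
    - {"travel":[-42,-20,-6],"rotation":[0,0,0],"hand":85}
    - {"travel":[-42,-20,-6],"rotation":[0,0,0],"hand":85}
    - {"travel":[-42,-20,-6],"rotation":[0,0,0],"hand":85}
    - {"travel":[-42,-20,-6],"rotation":[0,0,0],"hand":85}
    - {"travel":[-42,-20,-6],"rotation":[0,0,0],"hand":85}
    - {"travel":[-42,-20,-6],"rotation":[0,0,0],"hand":85}
    - {"travel":[-42,-20,0],"rotation":[0,0,0],"hand":85}
    - {"travel":[-42,-20,0],"rotation":[0,0,0],"hand":85}

```text
time_s: 1.2
tool_pos: [0.5065, 0.2701, 0.2849]
eef_rot: [0.224, 0.975, 0.0, 0.001]
ft_force: [0.6, 0.4, 1.0]
opening: 0.0847
finger_force: 0.0
```

>>> play_rows:
  series:
    - {"travel":[-40,-20,0],"rotation":[0,0,0],"hand":85}
    - {"travel":[-40,-20,0],"rotation":[0,0,0],"hand":85}
    - {"travel":[-19,-38,0],"rotation":[0,0,0],"hand":85}
    - {"travel":[-19,-38,0],"rotation":[0,0,0],"hand":85}
    - {"travel":[-19,-38,0],"rotation":[0,0,0],"hand":85}
    - {"travel":[-19,-38,0],"rotation":[0,0,0],"hand":85}
    - {"travel":[-19,-38,0],"rotation":[0,0,0],"hand":85}
    - {"travel":[-19,-38,0],"rotation":[0,0,0],"hand":85}

```text
time_s: 2.0
tool_pos: [0.5626, -0.0559, 0.2845]
eef_rot: [0.224, 0.975, 0.0, 0.0]
ft_force: [0.5, -1.0, -0.1]
opening: 0.0851
finger_force: 0.0
```

>>> play_rows:
  series:
    - {"travel":[-19,-38,0],"rotation":[0,0,0],"hand":85}
    - {"travel":[-19,-38,0],"rotation":[0,0,0],"hand":85}
    - {"travel":[-19,-38,0],"rotation":[0,0,0],"hand":85}
    - {"travel":[-19,-38,0],"rotation":[0,0,0],"hand":85}
    - {"travel":[0,0,10],"rotation":[0,0,-0.144],"hand":85}
    - {"travel":[0,0,10],"rotation":[0,0,-0.144],"hand":85}
    - {"travel":[0,0,10],"rotation":[0,0,-0.144],"hand":85}
    - {"travel":[0,0,10],"rotation":[0,0,-0.144],"hand":85}

```text
time_s: 2.8
tool_pos: [0.5648, -0.2244, 0.2439]
eef_rot: [-0.065, 0.998, -0.0, 0.0]
ft_force: [0.2, -0.8, 0.1]
opening: 0.0853
finger_force: 0.0
```

>>> play_rows:
  series:
    - {"travel":[0,0,0],"rotation":[0,0,-0.144],"hand":85}
    - {"travel":[0,0,0],"rotation":[0,0,-0.144],"hand":85}
    - {"travel":[0,0,0],"rotation":[0,0,-0.144],"hand":85}
    - {"travel":[0,0,0],"rotation":[0,0,-0.144],"hand":85}
    - {"travel":[0,0,0],"rotation":[0,0,-0.144],"hand":85}
    - {"travel":[0,0,0],"rotation":[0,0,-0.144],"hand":85}
    - {"travel":[0,0,0],"rotation":[0,0,-0.144],"hand":85}
    - {"travel":[0,0,0],"rotation":[0,0,-0.144],"hand":85}

```text
time_s: 3.6
tool_pos: [0.5648, -0.224, 0.2443]
eef_rot: [-0.598, 0.801, 0.0, 0.0]
ft_force: [-0.3, -0.9, 0.4]
opening: 0.0849
finger_force: 0.0
```

>>> play_rows:
  series:
    - {"travel":[0,0,0],"rotation":[0,0,-0.144],"hand":85}
    - {"travel":[0,0,0],"rotation":[0,0,0],"hand":85}

```text
time_s: 3.8
tool_pos: [0.5648, -0.2241, 0.2443]
eef_rot: [-0.652, 0.758, -0.0, 0.0]
ft_force: [0.2, 0.2, 0.0]
opening: 0.0851
finger_force: 0.0
```

```bash
python3 - <<'E'
from h import *
s=r.state(); k=cam("wrist"); im=eyes.grab_frame("wrist")
np.save("k1.npy",np.array([k],dtype=object),allow_pickle=True)
cv2.imwrite("pics/w1.png",im[:,:,::-1]); print(s["time_s"],s["tool_pos"],s["joint_positions"])
print(w2px(k,[[.566,-.222,.06]]))
for n in ["bearing_carrier","empty_carrier"]: print(n,[(d["uv"],d["confidence"]) for d in eyes.place_of("wrist",n)])
E
```

```text
3.8 [ 0.56484046 -0.22407612  0.24434861] [-4.84002205e-01  2.47811424e-01 -7.20309614e-02  1.25088263e+00
 -1.47623986e-05 -1.90395163e+00]
[[284.57099595 187.56716609]]
bearing_carrier [([279.3, 173.5], 0.9)]
empty_carrier []
```

View pics/w1.png

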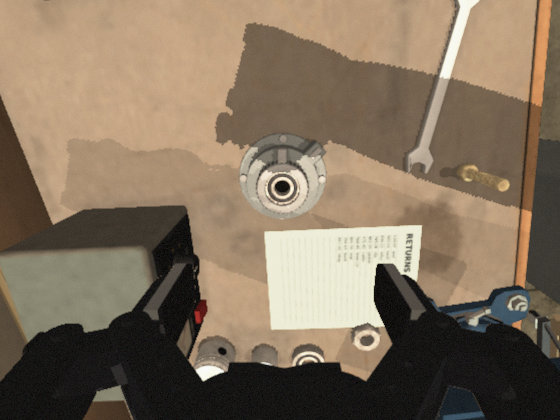

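```bash
python3 - <<'E'
import cv2
a=cv2.imread("pics/w1.png")[125:225,230:340]; cv2.imwrite("pics/w1c.png",cv2.resize(a,None,fx=6,fy=6,interpolation=cv2.INTER_CUBIC))
E
```

```text
(no output)
```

View pics/w1c.png

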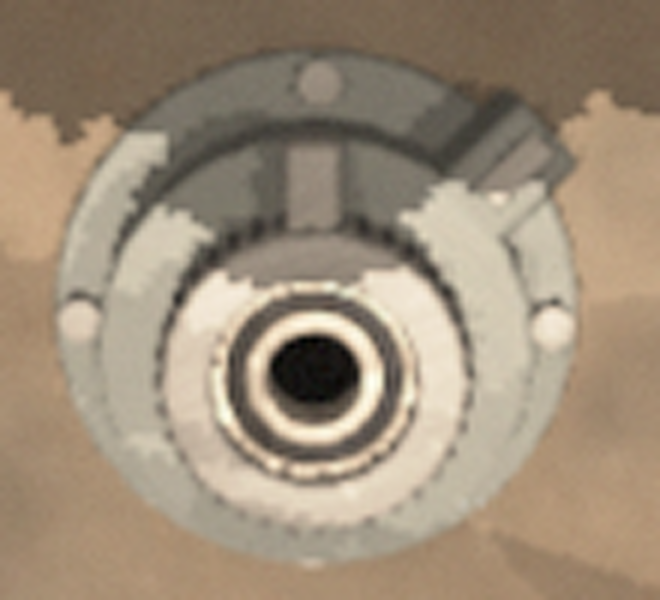

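The zoomed view shows the bearing inside the collar (centre ≈(282.5,187.5) px), the tab pointing up in the image (end ≈(282,149)) and the rib on the ear at upper right (≈(317,152)).

```bash
python3 - <<'E'
from h import *
k=cam("wrist"); C=lambda u,v:(230+u/6,125+v/6)
P=lambda u,v,z:px2w(k,C(u,v),z)[:2]
left,right,bot=P(160,375,.06),P(470,375,.06),P(315,530,.06)
print("collar diam",np.linalg.norm(left-right))
foot=(P(58,310,.0)+P(577,310,.0))/2; print("foot LR mid",foot,np.linalg.norm(P(58,310,.0)-P(577,310,.0)), "bot/top mid",(P(317,50,0)+P(317,562,0))/2)
c=(left+right)/2; print("collar c",c,"bore/bearing c",P(313,382,.06),"origin", px2w(k,(279.3,173.5),0))
from scipy.optimize import least_squares
c=np.array([.5655,-.222])
for nm,q,z in [("tab z57",(314,150),.057),("tabz41",(314,140),.041),("rib out",(550,152),.042),("rib in",(500,198),.042)]:
    d=P(*q,z)-c; print(nm,d,np.linalg.norm(d),np.degrees(np.arctan2(d[1],d[0])))
# overlay
im=cv2.imread("pics/w1.png")[125:225,230:340]; im=cv2.resize(im,None,fx=6,fy=6,interpolation=cv2.INTER_CUBIC)
def dr(X,col,closed=True):
    q=(w2px(k,X)-[230,125])*6; cv2.polylines(im,[q.astype(int)],closed,col,1)
t=np.linspace(0,2*np.pi,80)
def circ(rad,z,col): dr(np.c_[c[0]+rad*np.cos(t),c[1]+rad*np.sin(t),0*t+z],col)
circ(.052,0,(0,0,255));circ(.027,.06,(0,255,0));circ(.040,.039,(255,0,0))
def box(a,r0,r1,w,z,col):
    u=np.array([np.cos(a),np.sin(a)]);n=np.array([-u[1],u[0]])
    dr([[*(c+r*u+s*w/2*n),z] for r,s in[(r0,-1),(r1,-1),(r1,1),(r0,1)]],col)
box(np.radians(-98),.027,.041,.01,.057,(0,255,255)); box(np.radians(-146),.042,.056,.006,.042,(255,0,255))
cv2.imwrite("pics/ov.png",im)
s=r.state();T=R.from_quat(s["eef_rot"]).as_matrix();print("tool x yaw",np.degrees(np.arctan2(T[1,0],T[0,0])))
E
```

```text
collar diam 0.05298369312629966
foot LR mid [ 0.56824448 -0.22044185] 0.10469862754914934 bot/top mid [ 0.56855568 -0.21904743]
collar c [ 0.56809022 -0.22239584] bore/bearing c [ 0.56861606 -0.22122728] origin [ 0.57195353 -0.22495379  0.        ]
tab z57 [-0.00303667 -0.03776627] 0.03788815962140417 -94.59708267555027
tabz41 [-0.0028706  -0.03736183] 0.037471940860639735 -94.39353803898112
rib out [-0.04322347 -0.02919084] 0.0521572048539765 -145.9669944037503
rib in [-0.03361999 -0.0225489 ] 0.04048156044745255 -146.1502755353341
tool x yaw -98.77241311447948
```

View pics/ov.png

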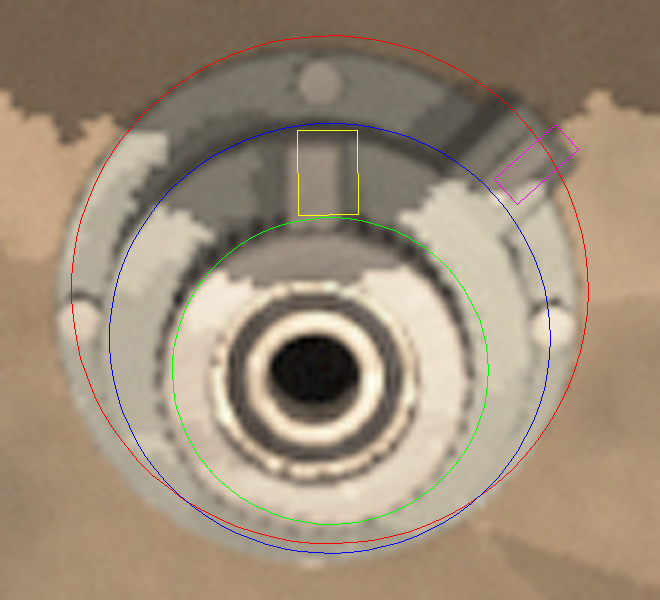

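>>> play_rows:
  series:
    - {"travel":[-3.3,-2,30],"rotation":[0,0,0],"hand":85}
    - {"travel":[0,0,35],"rotation":[0,0,0],"hand":85}
    - {"travel":[0,0,35],"rotation":[0,0,0],"hand":85}
    - {"travel":[0,0,35],"rotation":[0,0,0],"hand":85}
    - {"travel":[0,0,25],"rotation":[0,0,0],"hand":80}
    - {"travel":[0,0,15],"rotation":[0,0,0],"hand":75}
    - {"travel":[0,0,9],"rotation":[0,0,0],"hand":70}
    - {"travel":[0,0,0],"rotation":[0,0,0],"hand":65}
  newtons: 30

```text
time_s: 4.75
tool_pos: [0.567, -0.2209, 0.0596]
eef_rot: [-0.652, 0.758, 0.001, -0.0]
ft_force: [-0.2, -0.4, 0.0]
opening: 0.0652
finger_force: 0.0
```

>>> play_rows:
  series:
    - {"travel":[0,0,0],"rotation":[0,0,0],"hand":61}
    - {"travel":[0,0,0],"rotation":[0,0,0],"hand":61}
    - {"travel":[0,0,0],"rotation":[0,0,0],"hand":61}

```text
time_s: 5.05
tool_pos: [0.5684, -0.2217, 0.0617]
eef_rot: [-0.652, 0.758, -0.001, 0.0]
ft_force: [0.3, 0.2, 0.1]
opening: 0.061
finger_force: 0.0
```

```bash
python3 - <<'E'
from h import *
im=eyes.grab_frame("wrist"); cv2.imwrite("pics/w2.png",im[:,:,::-1]); s=r.state(); print(s["tool_pos"],s["opening"],s["ft_force"])
E
```

```text
[ 0.56813344 -0.22154967  0.06150372] 0.06094745543753511 [0.64661558 0.41324272 0.33750691]
```

View pics/w2.png

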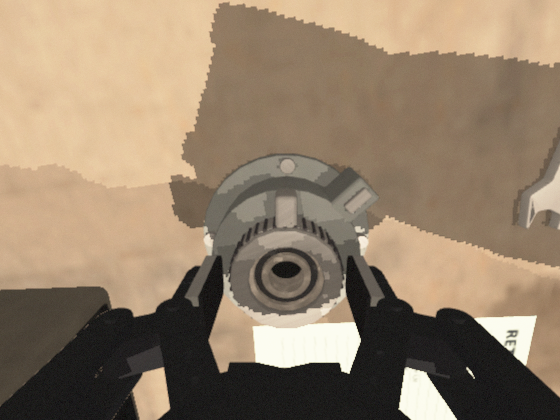

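The collar sits between the open pads (centre ≈(287,270) px), the tab at (287,207) and the rib at (358,200). I'll check centring numerically.

```bash
python3 - <<'E'
from h import *
k=cam("wrist"); s=r.state();T=R.from_quat(s["eef_rot"]).as_matrix()
inT=lambda uv,z:T.T@(px2w(k,uv,z)-s["tool_pos"])*1000
print("TCP px",w2px(k,[s["tool_pos"]]),k[0]["cx"],k[0]["cy"])
L,Rr=inT((231,268),.06),inT((344,268),.06); print(L,Rr,(L+Rr)/2)
print("bearing",inT((286,272),.058),"tab end",inT((287,194),.057),"rib out/in",inT((368,191),.042),inT((347,209),.042))
im=cv2.imread("pics/w2.png")[140:360,190:390]; cv2.imwrite("pics/w2c.png",cv2.resize(im,None,fx=2.7,fy=2.7,interpolation=cv2.INTER_CUBIC))
E
```

```text
TCP px [[286.55812695 282.90218319]] 284.1051212374881 205.90416237788642
[  6.81998211 -25.52944754   1.56083506] [ 6.93090032 26.34272747  1.45474915] [6.87544122 0.40663996 1.5077921 ]
bearing [ 3.66031024 -0.24901699  3.50684627] tab end [41.28077041  0.10279991  4.53295258] rib out/in [38.63220791 39.31340305 19.45084835] [29.46714612 29.75425208 19.46387789]
```

View pics/w2c.png

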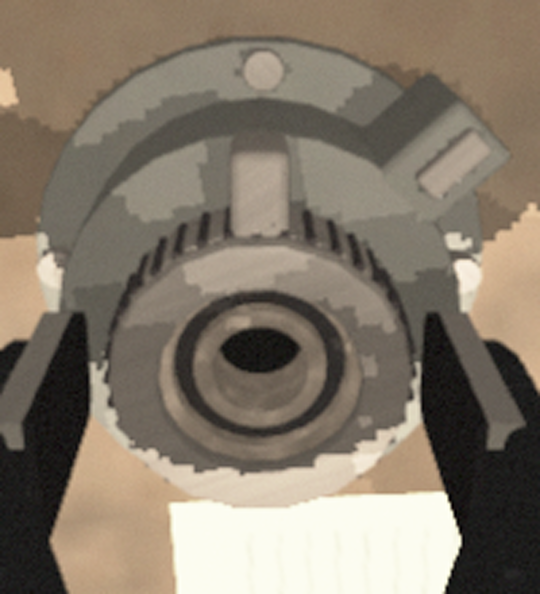

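>>> play_rows:
  series:
    - {"travel":[2,0,0],"rotation":[0,0,0],"hand":61}
    - {"travel":[0,0,0],"rotation":[0,0,0],"hand":50}
    - {"travel":[0,0,0],"rotation":[0,0,0],"hand":48}
    - {"travel":[0,0,0],"rotation":[0,0,0],"hand":48}
    - {"travel":[0,0,0],"rotation":[0,0,0],"hand":48}
    - {"travel":[0,0,0],"rotation":[0,0,0],"hand":48}
  newtons: 30

```text
time_s: 5.7
tool_pos: [0.5673, -0.2236, 0.0612]
eef_rot: [-0.652, 0.758, -0.001, -0.0]
ft_force: [-1.4, 0.1, 5.8]
opening: 0.053
finger_force: 31.3
```

>>> play_rows:
  series:
    - {"travel":[0,0,0],"rotation":[0,0,0.1],"hand":48}
    - {"travel":[0,0,0],"rotation":[0,0,0.1],"hand":48}
    - {"travel":[0,0,0],"rotation":[0,0,0.1],"hand":48}
    - {"travel":[0,0,0],"rotation":[0,0,0.1],"hand":48}
    - {"travel":[0,0,0],"rotation":[0,0,0.1],"hand":48}
    - {"travel":[0,0,0],"rotation":[0,0,0.1],"hand":48}
    - {"travel":[0,0,0],"rotation":[0,0,0.1],"hand":48}
    - {"travel":[0,0,0],"rotation":[0,0,0.1],"hand":48}

```text
time_s: 6.5
tool_pos: [0.5659, -0.2228, 0.0612]
eef_rot: [-0.303, 0.953, 0.001, -0.001]
ft_force: [-4.9, 1.8, 8.8]
opening: 0.0529
finger_force: 31.6
```

>>> play_rows:
  series:
    - {"travel":[0,0,0],"rotation":[0,0,0],"hand":48}
    - {"travel":[0,0,0],"rotation":[0,0,0],"hand":48}
    - {"travel":[0,0,0],"rotation":[0,0,0],"hand":48}

```text
time_s: 6.8
tool_pos: [0.566, -0.2228, 0.0612]
eef_rot: [-0.305, 0.952, 0.001, -0.001]
ft_force: [-4.0, 0.9, 8.7]
opening: 0.0532
finger_force: 31.6
```

```bash
python3 - <<'E'
from h import *
k=cam("wrist"); s=r.state();T=R.from_quat(s["eef_rot"]).as_matrix(); print(s["ft_force"],s["ft_torque"],np.degrees(np.arctan2(T[1,0],T[0,0])),s["tool_pos"])
im=eyes.grab_frame("wrist")[:,:,::-1]; cv2.imwrite("pics/w3.png",im)
im=im[140:340,190:390]; cv2.imwrite("pics/w3c.png",cv2.resize(im,None,fx=3,fy=3,interpolation=cv2.INTER_CUBIC))
E
```

```text
[-3.96502245  0.89681171  8.74460014] [ 0.24817418  0.89049917 -0.0304199 ] -144.47817602525828 [ 0.56596477 -0.2227553   0.06122737]
```

View pics/w3c.png

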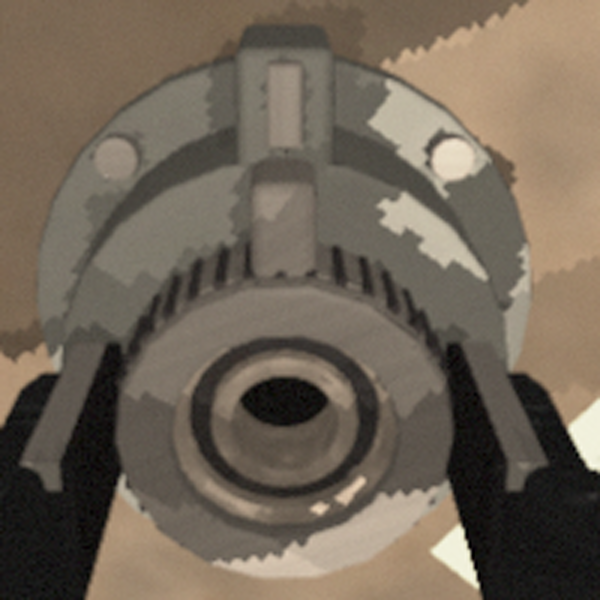

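Tab (centre ≈(284.4,200) px) is nearly on the rib (≈(285,170)). Now measuring the residual.

```bash
python3 - <<'E'
from h import *
k=cam("wrist"); s=r.state();T=R.from_quat(s["eef_rot"]).as_matrix()
im=cv2.imread("pics/w3.png").astype(int).sum(2)
for v in (163,170,177): print("rib",v,im[v,272:298].tolist())
for v in (206,212,218,224): print("tab",v,im[v,268:302].tolist())
inT=lambda u,v,z:np.round(T.T@(px2w(k,(190+u/3,140+v/3),z)-s["tool_pos"])*1000,2)
for n,q in dict(ribout=(285,62,.042),ribin=(285.5,147,.042),tabout=(284,183,.057),tabin=(284,272,.057),collL=(115,420,.06),collR=(454,420,.06),earL=(238,110,.039),earR=(333,110,.039)).items(): print(n,inT(*q))
E
```

```text
rib 163 [358, 359, 363, 365, 354, 357, 345, 358, 404, 410, 407, 413, 414, 426, 432, 428, 421, 392, 336, 296, 336, 346, 356, 352, 352, 344]
rib 170 [348, 357, 357, 355, 347, 316, 305, 353, 403, 417, 412, 416, 424, 431, 435, 430, 421, 394, 331, 291, 300, 295, 326, 352, 352, 343]
rib 177 [349, 363, 352, 345, 359, 358, 351, 359, 405, 417, 400, 406, 420, 425, 427, 423, 406, 381, 325, 305, 340, 336, 349, 344, 344, 345]
tab 206 [357, 331, 280, 288, 276, 264, 336, 372, 396, 419, 426, 422, 417, 421, 426, 427, 417, 406, 375, 358, 352, 356, 357, 344, 340, 328, 309, 287, 297, 305, 307, 303, 295, 307]
tab 212 [282, 286, 281, 295, 291, 287, 317, 356, 347, 362, 390, 417, 413, 397, 349, 346, 345, 349, 349, 357, 358, 349, 353, 345, 335, 315, 297, 288, 291, 300, 294, 306, 299, 301]
tab 218 [300, 244, 225, 231, 219, 246, 284, 299, 322, 342, 357, 352, 358, 347, 342, 340, 345, 343, 350, 343, 339, 340, 336, 340, 319, 331, 308, 280, 300, 299, 306, 303, 296, 289]
tab 224 [234, 211, 230, 190, 113, 170, 264, 284, 323, 327, 329, 338, 336, 335, 342, 335, 344, 348, 345, 349, 351, 352, 348, 357, 337, 329, 306, 259, 253, 243, 259, 244, 200, 105]
ribout [ 5.263e+01 -1.000e-02  1.930e+01]
ribin [38.95  0.09 19.28]
tabout [37.49 -0.17  4.28]
tabin [23.53 -0.15  4.26]
collL [  0.09 -26.28   1.19]
collR [ 0.07 26.19  1.27]
earL [44.34 -7.59 22.28]
earR [44.34  7.77 22.3 ]
```

>>> play_rows:
  series:
    - {"travel":[0,0,0],"rotation":[0,0,0.008],"hand":48}
    - {"travel":[0,0,0],"rotation":[0,0,0],"hand":48}
    - {"travel":[0,0,0],"rotation":[0,0,0],"hand":66}
    - {"travel":[0,0,0],"rotation":[0,0,0],"hand":70}
    - {"travel":[0,0,0],"rotation":[0,0,0],"hand":70}
    - {"travel":[0,0,-10],"rotation":[0,0,0],"hand":70}
    - {"travel":[0,0,-25],"rotation":[0,0,0],"hand":70}
    - {"travel":[0,0,-25],"rotation":[0,0,0],"hand":70}

```text
time_s: 7.65
tool_pos: [0.5666, -0.2229, 0.1208]
eef_rot: [-0.301, 0.954, 0.001, -0.0]
ft_force: [0.3, -0.6, 0.7]
opening: 0.0699
finger_force: 0.0
```

>>> play_rows:
  series:
    - {"travel":[0,0,0],"rotation":[0,0,0],"hand":70}
    - {"travel":[0,0,0],"rotation":[0,0,0],"hand":70}
    - {"travel":[0,0,0],"rotation":[0,0,0],"hand":70}

```text
time_s: 7.95
tool_pos: [0.5664, -0.2228, 0.1196]
eef_rot: [-0.301, 0.954, 0.001, -0.0]
ft_force: [0.6, -0.3, -0.2]
opening: 0.0699
finger_force: 0.0
```

```bash
python3 - <<'E'
from h import *
k=cam("wrist"); s=r.state();T=R.from_quat(s["eef_rot"]).as_matrix(); print(s["time_s"],s["ft_force"],s["opening"],s["tool_pos"])
im=eyes.grab_frame("wrist")[:,:,::-1]; cv2.imwrite("pics/w4.png",im)
im=im[120:270,210:360]; cv2.imwrite("pics/w4c.png",cv2.resize(im,None,fx=4,fy=4,interpolation=cv2.INTER_CUBIC))
E
```

```text
7.95 [ 0.55892011 -0.28652271 -0.22812147] 0.0698600806165466 [ 0.56640327 -0.22277711  0.11963157]
```

View pics/w4c.png

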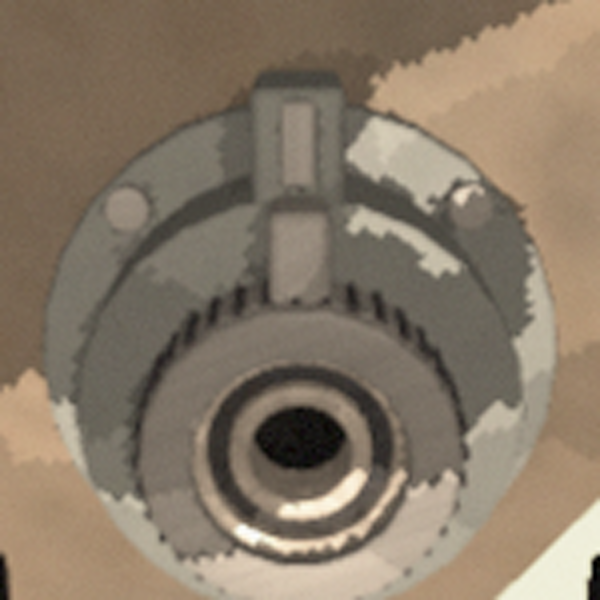

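The tab (crop 271–328) lies on the line from the collar centre (301) to the rib (281–313), so it's aligned. The gripper is open and clear of everything.

```bash
python3 -c "
from rig import r
print(r.close_job())"
```

```text
the job is handed in; nothing more can be done
None
```

I turned the bearing carrier's collar clockwise until its tab lined up with the locked rib (within about 0.5° by the wrist camera), released it, left the empty carrier alone, and handed the job in at about 8 s.

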